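# Hook the trapped locking key out of its slot

### The job

A bioreactor's locking key has slid back into the narrow slot of its docking block, out of reach of fingers. Take the hooked pick from its holder, reach into the slot behind the key and drag the key forward out of the mouth until it comes up against the stop, keeping a gentle steady pull of about 5 to 10 N on it there for a second (never more than 14 N on the key). Do not press hard on the block. Then hang the pick back in its holder, leaving the key on the apron; touch the key only with the pick and leave the other things where they are.

Things in the scene. Friction and masses are not known exactly. Their poses are not given: they have to be found in the camera images.
- dock: Fixed low aluminium docking block, 240 x 70 mm, 30 mm high. Origin on its underside (table level); +x runs inward along the slot, z up. 8 mm base plate from x = -155 to 85 mm. Slotted part from x = -30 (mouth) to 75 mm, end wall behind it. Chamber 26 mm wide, z = 8 to 20; over it a slit 14 mm wide, open on top all along (z = 20 to 30), centred on y = 0.
- slot_mouth (a point): Middle of the mouth on the slot floor (8 mm above the table); axes as the block. In front (-x) lies the apron: flat, 125 mm long, open on top, 6 mm curbs 26 mm apart. On it a rigid steel stop plate, 16 mm high, its rear face 52 to 92 mm in front of the mouth: set anew each time and not measured, so found by feel (or seen).
- key: Loose dark steel key, a plain bar 44 long (x) x 20 wide x 9 mm high, 40 to 85 g. Origin: centre of its underside; x within 0.06 rad of the slot's, rear end at x = +22 mm. Starts wholly in the chamber on its floor, rear end 20 to 53 mm short of the end wall; the lips hold it in, it leaves only by the mouth. Slides with under 1.5 N. At the stop it lies wholly on the apron.
- pick: Hooked pick, 120 g. Origin: handle axis at the underside of its 46 x 46 x 5 mm collar; z up, +x the way the hook reaches. Black handle 24 (x) x 20 (y) mm, z = 5 to 55. Below the collar an 8 mm steel bar: down to z = -8, level to x = 55, then a beak down to z = -36 mm. Starts hanging in the holder; gripped across its x faces it resists the drag best.
- pick_tip (a point): Centre of the lower end of the pick's 8 mm thick beak (x = 55, z = -36 mm in the pick).
- holder: Fixed white holder: two walls 120 mm long (x), 10 mm thick, tops at z = 60 mm, 24 mm apart, gap open on top and at the ends, on a 6 mm base. Origin: centre of the underside. The pick hangs with its collar on both wall tops, hook down in the gap, pointing to +x, handle 10 to 35 mm to the -x side of the centre (hung again, within 50 mm will do).
- bottle: Glass bottle with blue cap, 60 mm across, 130 mm high, bystander; origin centre of underside.
- wrench: Steel wrench 150 mm long lying on the bench, bystander.
- jar: Small white jar with black lid, 44 mm across, 55 mm high, bystander; origin centre of underside.
- beaker: Open glass beaker, 64 mm across, 85 mm high, bystander; origin centre of underside.

How it is judged (in metres and radians):
On the way, in this order (a step that is already met when the one before it is completed fails the run):
1. the pick is lifted clear of its holder (z of pick in the frame of holder above 0.1 m), for 0.2 s.
2. with the beak behind it, the key is held against the stop, out of the slot, by a pull of at least 4 N (x of key in the frame of slot_mouth below -0.024 m and x of pick_tip in the frame of key above 0.019 m and z of pick_tip in the frame of key below 0.008 m and contact force between pick and key above 4 N), for 0.4 s.
At the end, for the whole second after the job is handed in: The key lies flat and at rest on the apron between the curbs, out of the slot (its centre 22 to 74 mm in front of the mouth). The pick hangs upright (within 0.1 rad) and at rest in its holder, collar on the wall tops (within 5 mm), handle within 50 mm of the holder's centre (z of pick in the frame of holder between 0.055 and 0.065 m and horizontal distance between pick and holder below 0.05 m and angle between each of pick, key's own z axis and vertical below 0.1 rad and linear speed of each of pick, key below 0.02 m/s and x of key in the frame of slot_mouth between -0.074 and -0.022 m and y of key in the frame of slot_mouth between -0.008 and 0.008 m and z of key in the frame of slot_mouth below 0.003 m); the robot touches nothing.
It fails at once if the pick presses on the key with more than 14 N (contact force between pick and key above 14 N).
It fails at once if the pick presses on the docking block with more than 20 N (contact force between pick and dock above 20 N).
It fails at once if the fingers touch the key (contact force between the fingers and key above 0.3 N).
It fails at once if the bottle, wrench, jar or beaker is disturbed (moved more than 25 mm) (distance of any of bottle, wrench, jar, beaker from where it was at the start of the episode above 0.025 m).
It also fails if it takes over 64 s, if anything falls off the work surface, if the arm or the gripper's body presses on something with over 40 N, if the wrist force passes 120 N, or if a joint passes its speed limit or range.

### The arm

A 6-joint arm with a two-finger parallel gripper is mounted at the origin on the work surface. World frame = base frame: x ahead of the robot, y to its left, z up, the work surface at z = 0. Lengths are in mm, angles in rad, forces in N, time in s.
With the tool pointing down it reaches from about 300 to 1000 mm from the base axis. Payload 5.1 kg.
Tool frame: the origin (TCP) lies at the very end of the fingers, on their centre line; the grasp point (between the pads) lies 19 mm behind it (r.grip_point_offset is the distance from the TCP to the grasp point, in mm); z points along the fingers, y is the direction in which the jaws open and shut (so a half turn about z gives the same grasp; the last joint's range is limited). The gripper opens to 95 mm and grips with 3 to 60 N. Pads are 20 mm wide; open, the fingers measure 119 mm over their backs; the gripper's body (75 mm by 180 mm) begins 59 mm behind the grasp point.
Start: joints at [-1.245, 0.124, 1.65, -0, 1.367, -0.083], TCP at [258.348, -596.44, 214.656] pointing down, gripper open.
Joint ranges: [-2.61, 2.61], [-1.02, 2.33], [0.03, 2.71], [-1.35, 4.49], [0.32, 2.68], [-2.91, 2.91]. Speed limits (rad/s): [2.57, 2.57, 3.14, 3.14, 3.14, 3.14].

### API

Orientations are given as a rotation vector (axis times angle).
In Python, from cell import r gives the robot as it stands.
- The arm moves only by the tool step_arm, never from a script. Its argument "series" is a list of rows, each a list of 4 numbers: the shift along the tool's x, y, z in mm, then the turn about the tool's z in degrees. In form: [[x, y, z, spin], ...]. A call has 1 to 20 rows; each row shifts and turns the commanded pose from where the row before left it, along the tool's axes as they then stand; what a row does not reach is not made up. A row lasts 1/8 s, in which the tool goes at most 62.5 mm and 10.7 degrees, less where a joint would pass 70% of its speed; a pose out of reach is approached as far as the arm can. A call with a gripper value outside its range is refused whole. "grip" is the opening, from 0 (shut) to 1 (fully open), set as the call begins (left out, the last holds). The fingers move at their own pace and stop on an object; "squeeze" is the grip in N (left out, the last holds). Time passes only in rows, so rows that do not move let the fingers close. It gives the time, the measured TCP pose, the force and the opening at its end, in the units of the state.
- r.get_state(): the state, without advancing time (a new reading comes with each control period).
- r.grab_frame(name): name is "side" or "top"; returns a dict with "img" (384x512x3 uint8, blue, green, red), "mtx" (3x3 intrinsics, pixels), "D" ([k1, k2, p1, p2, k3] as OpenCV has them; the pictures are not rectified), "position" and "rotation" of the camera in the world. Camera axes: x right, y down, z forward; pixel columns grow to the right and rows downward; lengths in mm; the calibration is good to about 2 mm. A picture is of the moment at which its call begins. There is no depth.
- r.hand_in(): hands the job in, once; it reports no verdict.
The state is a dict: "t": time; "joint_pos": joint angles; "dq": joint speeds; "tau": joint torques, N m; "ee_pos": TCP position; "ee_rot": TCP orientation; "wrist_force": force on the tool from outside, world axes, zero at the start; "wrist_torque": the same for the moment, N m; "width": finger opening in mm.
Only numpy, scipy, OpenCV 4.12 (cv2) and the standard library are available. Lean on these libraries where they do the work, as an engineer would, in place of code of your own. Each camera call takes 0.05 s, during which the arm holds its last target. There are 200 camera calls.

## Working session

There is one attempt and no reset: what is moved stays moved. The work goes in short steps, Python scripts to look and compute and a tool call to move; the robot and the scene stay as the last step left them, time stands still between calls to the robot, and variables do not carry over. Pictures are saved under pics/ and viewed, about 8 in all and at most 12, crops included, and the job is handed in when it is done.

Besides the shell and the picture viewer there is one more tool, called after "Call:" as a command line: name --pt "numbers of a row" for each row, then --argument value for the rest. step_arm: Moves the arm, as the interface text tells. Its arguments: {"type":"object","properties":{"series":{"type":"array","items":{"type":"array","items":{"type":"number"}}},"grip":{"type":"number"},"squeeze":{"type":"number"}},"required":["series"]}

```bash
mkdir -p pics; ls; cat > h.py <<'E'
import numpy as np, cv2
from cell import r
def grab(n,f=None):
    d=r.grab_frame(n)
    if f: cv2.imwrite('pics/'+f,d['img'])
    return d
def ray(d,uv):
    p=cv2.undistortPoints(np.array([[uv]],float),np.array(d['mtx']),np.array(d['D']))[0,0]
    R=np.array(d['rotation']); 
    if R.shape!=(3,3): R=cv2.Rodrigues(R.astype(float))[0]
    return np.array(d['position'],float),R@np.array([p[0],p[1],1.])
def onz(d,uv,z):
    o,v=ray(d,uv); return (o+v*(z-o[2])/v[2]).round(1)
def tri(d1,a,d2,b):
    o1,v1=ray(d1,a);o2,v2=ray(d2,b)
    s=np.linalg.lstsq(np.c_[v1,-v2],o2-o1,rcond=None)[0]
    p,q=o1+v1*s[0],o2+v2*s[1]; return ((p+q)/2).round(1),np.linalg.norm(p-q).round(1)
E
python3 - <<'E'
from h import *
a=grab('top','top0.png');b=grab('side','side0.png')
for d in(a,b): print(d['position'],d['rotation'],d['mtx'])
print(r.get_state())
E
```

```text
pics
[ 406.26901981  -22.7936671  1196.363042  ] [-2.10338797  2.10789294 -0.23817556] [[456.95737835   0.         256.31323994]
 [  0.         456.95737835 194.51697382]
 [  0.           0.           1.        ]]
[ 420.84984103 -660.24181771  792.58268731] [-2.37627357  0.35257563 -0.14675744] [[363.57570339   0.         254.59857506]
 [  0.         363.57570339 192.91917875]
 [  0.           0.           1.        ]]
{'t': 0.1, 'joint_pos': array([-1.24461357e+00,  1.24461721e-01,  1.65150021e+00, -3.55514845e-05,
        1.36751112e+00, -8.26372457e-02]), 'dq': array([-0.00022648,  0.00084275, -0.00082353, -0.00037015,  0.00105163,
        0.00058443]), 'tau': array([ 1.68361044e-04, -4.18880582e+01, -3.61096251e+01,  7.77001726e-02,
        4.61600348e-02, -6.83630219e-05]), 'ee_pos': array([ 258.15098762, -595.91745883,  213.51785094]), 'ee_rot': array([-3.07436178e+00, -6.37343328e-01,  4.12827824e-04]), 'wrist_force': array([-0.06768642, -0.04009128,  0.51712783]), 'wrist_torque': array([ 0.0022015 , -0.02051834, -0.08028351]), 'width': 95.10261205088156}
```

View pics/top0.png

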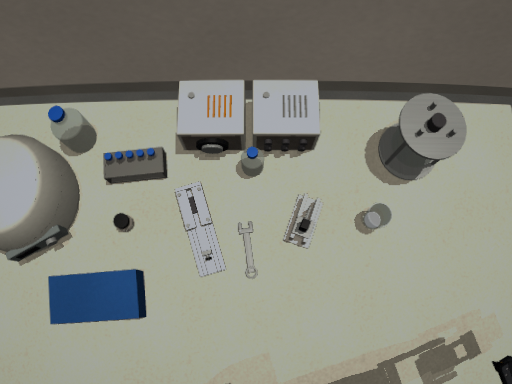

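View pics/side0.png

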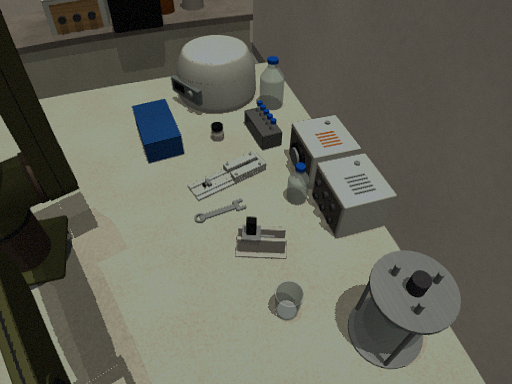

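The top view shows the dock at about (200,228), the holder and pick at (303,220), the wrench at (249,250), and the small bottle at (252,160). Next I'll enlarge the dock and holder.

```bash
python3 - <<'E'
from h import *
a=cv2.imread('pics/top0.png');b=cv2.imread('pics/side0.png')
c=lambda i,x,y,w,h,s:cv2.resize(i[y:y+h,x:x+w],None,fx=s,fy=s,interpolation=cv2.INTER_CUBIC)
can=np.zeros((600,800,3),np.uint8)
def put(im,x,y): can[y:y+im.shape[0],x:x+im.shape[1]]=im
put(c(a,170,175,60,105,5.7142),0,0)   # dock top
put(c(a,275,185,55,65,5),345,0)
put(c(b,183,148,90,55,5),345,325)
cv2.imwrite('pics/crop1.png',can)
E
```

```text
(no output)
```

View pics/crop1.png

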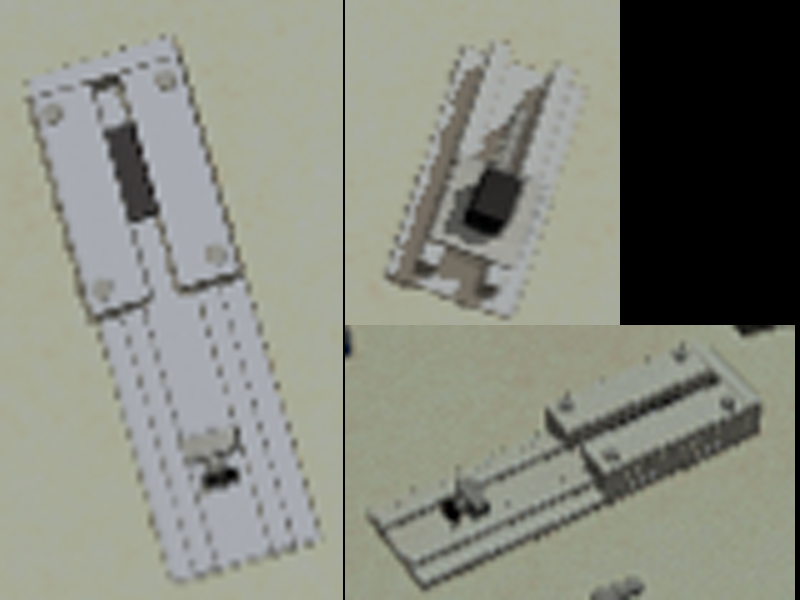

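The crops show the key (dark) in the slit at crop (107–157,123–220), the stop's rear edge at about (187–238,433), and the pick's handle at (470–520,172–235). Now I'll turn these pixels into positions.

```bash
cat >> h.py <<'E'
def R_of(rv): return cv2.Rodrigues(np.array(rv,float))[0]
E
python3 - <<'E'
from h import *
a=grab('top');b=grab('side')
f=lambda x,y:(x/5.7142+170-.4,y/5.7142+175-.4)
g=lambda x,y:((x-345)/5+275-.4,y/5+185-.4)
s=lambda x,y:((x-345)/5+183-.4,(y-325)/5+148-.4)
P=lambda n,p,z:print(n,onz(a,p,z))
for n,x,y,z in [('rearL',30,88,30),('rearR',177,42,30),('frL',90,314,30),('frR',240,270,30),('slitFL',152,298,30),('slitFR',180,287,30),('plateL',174,580,8),('plateR',320,540,8),
 ('keyrear',120,125,17),('keyfront',144,218,17),('stopL',187,433,24),('stopR',238,428,24)]: P(n,f(x,y),z)
for n,x,y,z in [('col1',475,150,65),('col2',540,175,65),('col3',510,270,65),('col4',435,245,65),('wLfar',498,45,60),('wRfar',567,78,60)]: P(n,g(x,y),z)
for n,x,y,z in [('plate front',425,583,8),('front far',370,518,8),('rear near top',757,405,30),('rear far',700,350,30)]: print('side',n,onz(b,s(x,y),z))
for n,d,(x0,y0,x1,y1) in [('top',a,(285,200,325,245)),('side',b,(238,210,265,240))]:
    m=(d['img'].max(2)<45).astype(np.uint8); m[:y0]=0;m[y1:]=0;m[:,:x0]=0;m[:,x1:]=0
    n_,l,st,c=cv2.connectedComponentsWithStats(m); i=1+st[1:,4].argmax(); print(n,st[i],c[i])
    q=np.argwhere(l==i)[:,::-1].astype(np.float32); print(cv2.minAreaRect(q), cv2.boxPoints(cv2.minAreaRect(q)).round(1).tolist()); print(onz(d,c[i],95 if n=='top' else 90))
# key mask
m=(a['img'].max(2)<75).astype(np.uint8); m[:193]=0;m[216:]=0;m[:,:184]=0;m[:,201:]=0
q=np.argwhere(m)[:,::-1].astype(np.float32); bp=cv2.boxPoints(cv2.minAreaRect(q)); print('key',[onz(a,p,17).tolist() for p in bp])
s0=r.get_state(); print(R_of(s0['ee_rot']).round(3))
E
```

```text
rearL [681.9 187.5  30. ]
rearR [703.6 119.8  30. ]
frL [576.9 156.4  30. ]
frR [597.1  88.7  30. ]
slitFL [584.2 128.4  30. ]
slitFR [589.3 115.8  30. ]
plateL [458.6 118.6   8. ]
plateR [476.8  52.6   8. ]
keyrear [667.3 147.   17. ]
keyfront [623.4 134.7  17. ]
stopL [523.7 112.   24. ]
stopR [526.  89.  24.]
col1 [ 609.4 -138.5   65. ]
col2 [ 596.5 -171.    65. ]
col3 [ 548.5 -154.7   65. ]
col4 [ 561.3 -117.4   65. ]
wLfar [ 664.8 -152.    60. ]
wRfar [ 647.4 -187.    60. ]
side plate front [475.2  52.2   8. ]
side front far [453.5 113.    8. ]
side rear near top [698.2 118.3  30. ]
side rear far [679.4 177.6  30. ]
top [299 219  11  13  91] [303.84615385 225.03296703]
((303.7931213378906, 225.0172576904297), (7.427813529968262, 12.4415864944458), 21.801410675048828) [[298.0, 229.39999389648438], [302.70001220703125, 217.89999389648438], [309.6000061035156, 220.60000610351562], [304.8999938964844, 232.1999969482422]]
[ 578.1 -142.8   95. ]
side [246 217  10  18 167] [250.64071856 225.93413174]
((250.5, 225.5), (17.0, 9.0), 90.0) [[246.0, 217.0], [255.0, 217.0], [255.0, 234.0], [246.0, 234.0]]
[ 573.8 -144.1   90. ]
key [[663.5, 154.0, 17.0], [667.4, 140.7, 17.0], [625.4, 127.8, 17.0], [621.5, 140.9, 17.0]]
[[ 0.918  0.397 -0.   ]
 [ 0.397 -0.918  0.001]
 [ 0.    -0.001 -1.   ]]
```

```bash
cat >> h.py <<'E'
def plan(xy,z,yawdeg):
    """shift in tool axes (present pose) and spin to bring TCP to xy,z with tool y at world yaw"""
    s=r.get_state(); R=R_of(s['ee_rot']); d=np.array([xy[0],xy[1],z])-s['ee_pos']
    yaw=np.degrees(np.arctan2(R[1,1],R[0,1])); sp=-((yawdeg-yaw+180)%360-180)
    print('tcp',s['ee_pos'].round(1),'yaw',yaw.round(2),'tool shift',(R.T@d).round(1),'spin',round(sp,2),'tilt',R[:,2].round(3),'F',s['wrist_force'].round(1),'w',round(s['width'],1),'t',round(s['t'],2))
E
python3 - <<'E'
from h import *
a=grab('top')
g=lambda x,y:((x-345)/5+275-.4,y/5+185-.4)
for z,l in [(6,[(465,45),(388,275)]),(60,[(585,92),(512,316)])]:
    p,q=[onz(a,g(*k),z) for k in l]; v=p-q; print(p,q,np.degrees(np.arctan2(v[1],v[0])))
plan((576.5,-143.5),180,-18)
E
```

```text
[ 677.1 -140.5    6. ] [553.6 -97.4   6. ] -19.23836695738613
[ 640.1 -196.    60. ] [ 526.  -155.7   60. ] -19.453167025863515
tcp [ 258.3 -596.2  214.1] yaw -66.58 tool shift [ 472.  -288.8   34.4] spin -48.58 tilt [-0.     0.001 -1.   ] F [0.1 0.  0.3] w 95.0 t 0.25
```

Call:
step_arm --pt "20 -12 0 0" --pt "40 -24 4 0" --pt "48 -30 4 0" --pt "48 -30 4 0" --pt "48 -30 4 0" --pt "48 -30 4 0" --pt "48 -30 4 0" --pt "48 -30 4 0" --pt "48 -30 4 0" --pt "40 -24 2 0" --pt "24 -12 0 0" --pt "12 -7 0 0" --pt "0 0 0 -7" --pt "0 0 0 -10" --pt "0 0 0 -10" --pt "0 0 0 -10" --pt "0 0 0 -7" --pt "0 0 0 -3" --pt "0 0 0 0" --grip 1

```text
t: 2.62
ee_pos: [576.2, -143.7, 180.7]
ee_rot: [-2.568, -1.81, 0.0]
wrist_force: [0.4, -0.0, 0.3]
width: 95.3
```

```bash
python3 - <<'E'
from h import *
plan((576.5,-143.5),74,-19.3)
a=grab('top');b=grab('side')
c=lambda i,x,y,w,h,s:cv2.resize(i[y:y+h,x:x+w],None,fx=s,fy=s,interpolation=cv2.INTER_CUBIC)
cv2.imwrite('pics/c2.png',np.hstack([c(a['img'],260,170,100,100,4),c(b['img'],205,150,100,100,4)]))
E
```

```text
tcp [ 576.2 -143.7  180.7] yaw -19.65 tool shift [  0.3   0.3 106.7] spin -0.35 tilt [-0. -0. -1.] F [ 0.4 -0.   0.3] w 95.3 t 2.62
```

View pics/c2.png

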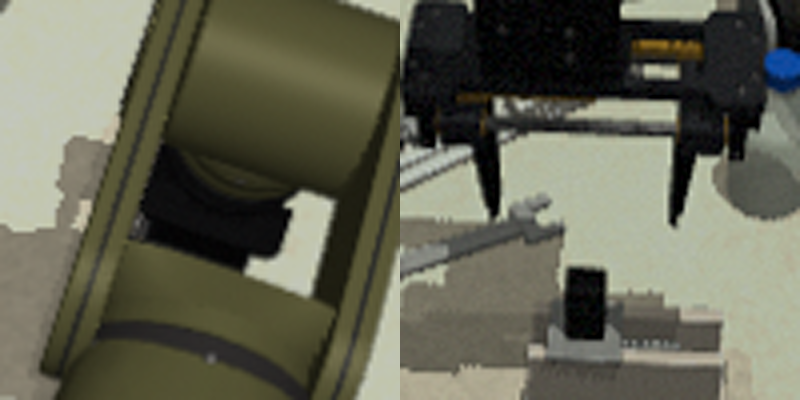

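The side crop shows the jaws straddling the handle, with their midpoint at column 250.6 and the handle at column 251. I'll descend and grip.

Call:
step_arm --pt "0 0 10 0" --pt "0 0 20 0" --pt "0 0 20 0" --pt "0 0 20 0" --pt "0 0 16 0" --pt "0 0 10 0" --pt "0 0 6 0" --pt "0 0 4 0" --pt "0 0 0 0"

```text
t: 3.85
ee_pos: [576.8, -143.7, 74.9]
ee_rot: [2.567, 1.811, 0.0]
wrist_force: [-0.5, -1.0, -0.2]
width: 95.2
```

```bash
python3 - <<'E'
from h import *
plan((576.5,-143.5),74,-19.3)
b=grab('side')
print(onz(b,(250.2,205.2),180.7))
c=lambda i,x,y,w,h,s:cv2.resize(i[y:y+h,x:x+w],None,fx=s,fy=s,interpolation=cv2.INTER_CUBIC)
cv2.imwrite('pics/c3.png',c(b['img'],205,180,100,80,6))
E
```

```text
tcp [ 576.8 -143.7   74.9] yaw -19.58 tool shift [ 0.1 -0.3  0.9] spin -0.28 tilt [ 0. -0. -1.] F [-0.5 -1.  -0.2] w 95.2 t 3.85
[ 569.6 -155.1  180.7]
```

View pics/c3.png

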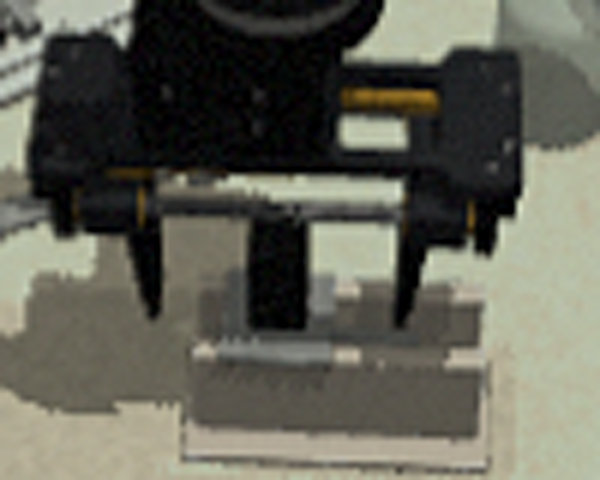

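The handle stands centred between the fingers at crop (278,265), with the tips just above the collar. Grip and lift.

Call:
step_arm --pt "0 0 0 0" --pt "0 0 0 0" --pt "0 0 0 0" --pt "0 0 0 0" --pt "0 0 0 0" --pt "0 0 0 0" --pt "0 0 0 0" --pt "0 0 0 0" --grip 0 --squeeze 50

```text
t: 4.9
ee_pos: [576.6, -143.6, 74.6]
ee_rot: [2.567, 1.811, 0.0]
wrist_force: [-0.2, -0.1, -0.6]
width: 23.9
```

```bash
python3 - <<'E'
from h import *
plan((576.5,-143.5),140,-19.3)
E
```

```text
tcp [ 576.6 -143.6   74.6] yaw -19.58 tool shift [  0.1  -0.1 -65.4] spin -0.28 tilt [ 0.  0. -1.] F [-0.2 -0.1 -0.6] w 23.9 t 4.9
```

Call:
step_arm --pt "0 0 -8 0" --pt "0 0 -16 0" --pt "0 0 -20 0" --pt "0 0 -20 0" --pt "0 0 -20 0" --pt "0 0 -16 0" --pt "0 0 -10 0" --pt "0 0 0 0" --pt "0 0 0 0" --pt "0 0 0 0" --pt "0 0 0 -6" --pt "0 0 0 -10" --pt "0 0 0 -10" --pt "0 0 0 -7.4" --pt "0 0 0 -3" --pt "0 0 0 0"

```text
t: 6.9
ee_pos: [576.3, -143.5, 183.9]
ee_rot: [-1.873, -2.521, 0.001]
wrist_force: [0.2, -0.1, -1.0]
width: 23.9
```

```bash
python3 - <<'E'
from h import *
plan((623.6,133.1),130,16.8)
a=grab('top');print(onz(a,(252,155),130),onz(a,(253,168),0))
E
```

```text
tcp [ 576.3 -143.5  183.9] yaw 16.79 tool shift [251.1 125.3  54. ] spin -0.01 tilt [-0.001  0.    -1.   ] F [ 0.2 -0.1 -1. ] w 23.9 t 6.9
[745.8 -16.5 130. ] [750.1 -18.5   0. ]
```

Call:
step_arm --pt "10 5 0 0" --pt "20 10 0 0" --pt "28 14 0 0" --pt "28 14 0 0" --pt "28 14 0 0" --pt "28 14 0 0" --pt "28 14 0 0" --pt "28 14 0 0" --pt "24 12 0 0" --pt "16 8 0 0" --pt "9 4.3 4 0" --pt "4.1 2 10 0" --pt "0 0 20 0" --pt "0 0 20 0" --pt "0 0 14 0" --pt "0 0 6 0" --pt "0 0 0 0"

```text
t: 9.07
ee_pos: [623.7, 132.8, 110.1]
ee_rot: [-1.873, -2.522, 0.001]
wrist_force: [0.5, 0.4, -1.7]
width: 23.9
```

```bash
python3 - <<'E'
from h import *
plan((623.6,133.1),100,16.8)
a=grab('top','top4.png');b=grab('side','side4.png')
c=lambda i,x,y,w,h,s:cv2.resize(i[y:y+h,x:x+w],None,fx=s,fy=s,interpolation=cv2.INTER_CUBIC)
cv2.imwrite('pics/c4.png',np.hstack([c(a['img'],160,165,80,120,5),c(b['img'],195,110,80,120,5)]))
E
```

```text
tcp [623.7 132.8 110.1] yaw 16.81 tool shift [ 0.3  0.  10.1] spin 0.01 tilt [-0.001 -0.    -1.   ] F [ 0.5  0.4 -1.7] w 23.9 t 9.07
```

View pics/c4.png

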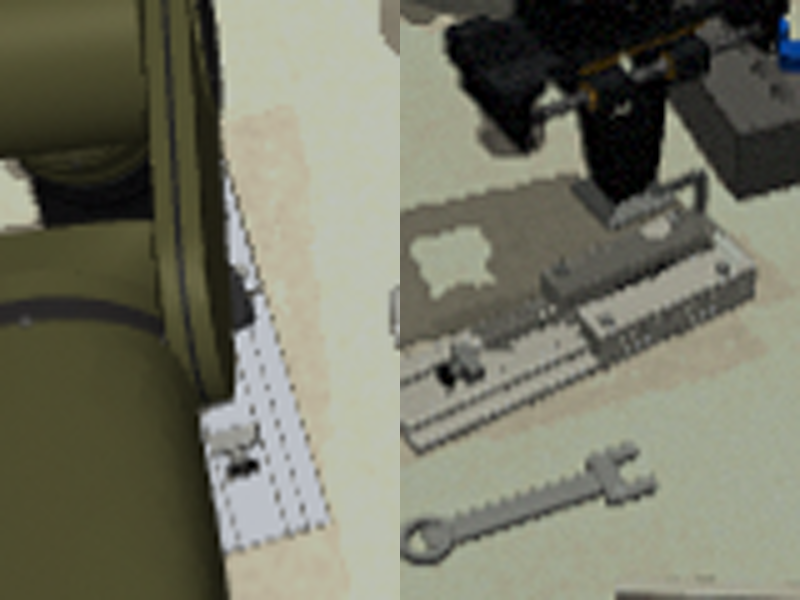

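The side crop shows the bar and beak over the rear of the slot, with the beak tip at about crop (702,214). The top view is blocked by the arm. I'll zoom the side view, before and after, so I can align the beak within the same camera.

```bash
python3 - <<'E'
from h import *
c=lambda f,x,y,w,h,s:cv2.resize(cv2.imread(f)[y:y+h,x:x+w],None,fx=s,fy=s,interpolation=cv2.INTER_LANCZOS4)
cv2.imwrite('pics/c5.png',np.vstack([c('pics/side0.png',218,145,55,37,8),c('pics/side4.png',218,140,55,38,8)]))
E
```

```text
(no output)
```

View pics/c5.png

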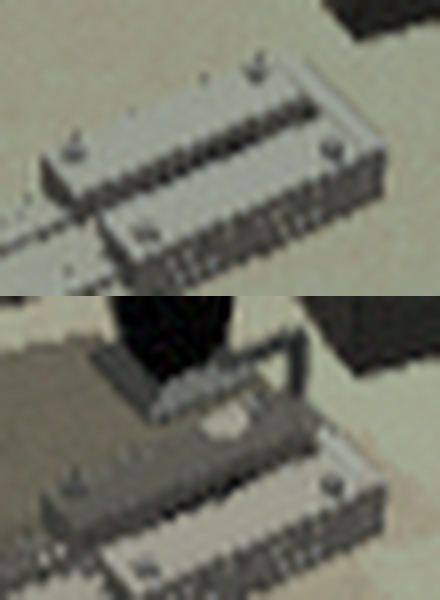

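```bash
cat >> h.py <<'E'
def proj(d,P):
    R=np.array(d['rotation'],float); R=R if R.shape==(3,3) else R_of(R)
    rv=cv2.Rodrigues(R.T)[0]; t=-R.T@np.array(d['position'],float)
    return cv2.projectPoints(np.array(P,float).reshape(-1,1,3),rv,t,np.array(d['mtx']),np.array(d['D']))[0][:,0]
E
python3 - <<'E'
from h import *
b=grab('side')
u=lambda x,y:(x/8+218-.45,y/8+145-.45)
Q={k:onz(b,u(*v),30) for k,v in dict(farM=(78,200),farE=(305,92),nearM=(100,218),nearE=(325,110),RN=(382,150),FN=(122,262),FF=(42,155)).items()}
for k in Q: print(k,Q[k])
for p,q in [('farM','farE'),('nearM','nearE'),('FN','RN'),('FF','FN')]:
    v=Q[q]-Q[p]; print(p,q,np.hypot(*v[:2]).round(1),np.degrees(np.arctan2(v[1],v[0])).round(1))
s=r.get_state(); R=R_of(s['ee_rot']); T=s['ee_pos']
ux=R[:,1]; o=T-[0,0,14.6]
pts=[o+55*ux+[0,0,-36],o+59*ux+[0,0,-4],o+51*ux+[0,0,-36],o+59*ux+[0,0,-36]]
print(np.array(pts).round(1)); px=proj(b,pts); print(px.round(1)); print('in lower panel',((px+.45-[218,140])*8+[0,296]).round(0))
g=b['img'][145:160,248:262].max(2); print(g)
E
```

```text
farM [580.3 125.9  30. ]
farE [680.9 160.   30. ]
nearM [585.9 114.   30. ]
nearE [685.3 147.6  30. ]
RN [699.5 119.4  30. ]
FN [587.9  88.9  30. ]
FF [573.2 154.2  30. ]
farM farE 106.2 18.7
nearM nearE 104.9 18.7
FN RN 115.7 15.3
FF FN 66.9 -77.3
[[677.2 149.   61.2]
 [681.  150.1  93.2]
 [673.4 147.8  61.2]
 [681.  150.1  61.2]]
[[255.7 150.9]
 [256.9 142.4]
 [254.6 151.4]
 [256.7 150.5]]
in lower panel [[305. 387.]
 [314. 319.]
 [296. 391.]
 [314. 383.]]
[[145 144 105  90  60  58  50  44 101 176  96  49  44  37]
 [ 93  88  57  53  44  58  43  38 100 171 145  92  32  38]
 [ 55  47  80  73 126 112  53  42 101 170 172 148  54  31]
 [ 83 106 139 142 172 144  54  36  99 170 171 174 136  56]
 [117 112 133 169 174 146  54  40 100 168 171 169 175 141]
 [ 99  73  92 136 174 136  54  43  95 165 173 169 170 174]
 [ 84  92  87  96 138 111  46  50 118 167 173 164 167 166]
 [117 118  72  92  88  93  72  94 141 169 168 164 165 166]
 [113 118  93  77  88  88  91 109 115 154 171 168 165 168]
 [138  89  91  84  92  94  87  91  93 113 149 168 164 165]
 [164  86  77  92  95  97  88  83  99  95 113 149 167 167]
 [137  97  93  94  93  93  92  80  97 106 140 121 150 157]
 [ 92  88  90  90  97  85  80  72  71 116 173 145 146 141]
 [ 94  91  96  83  83  69  64  62  59  89 142 169 166 148]
 [ 85  78  79  66  62  61  61  56  49  81 149 154 170 165]]
```

Call:
step_arm --pt "0 0 6 0" --pt "0 0 10 0" --pt "0 0 6 0" --pt "0 0 3 0" --pt "0 0 0 0" --pt "0 0 0 0"

```text
t: 9.98
ee_pos: [624.1, 133.0, 86.0]
ee_rot: [1.872, 2.522, 0.001]
wrist_force: [0.4, -0.3, -1.7]
width: 23.7
```

```bash
python3 - <<'E'
from h import *
for i in range(3): plan((623.6,133.1),84,16.8)
b=grab('side','side6.png')
for i in range(3): r.grab_frame('side'); print(r.get_state()['ee_pos'].round(2))
c=lambda f,x,y,w,h,s:cv2.resize(cv2.imread(f)[y:y+h,x:x+w],None,fx=s,fy=s,interpolation=cv2.INTER_LANCZOS4)
cv2.imwrite('pics/c6.png',c('pics/side6.png',228,140,45,32,16))
E
```

```text
tcp [624.1 133.   86. ] yaw 16.82 tool shift [ 0.2 -0.4  2. ] spin 0.02 tilt [ 0.001  0.    -1.   ] F [ 0.4 -0.3 -1.7] w 23.7 t 9.97
tcp [624.1 133.   86. ] yaw 16.82 tool shift [ 0.2 -0.4  2. ] spin 0.02 tilt [ 0.001  0.    -1.   ] F [ 0.4 -0.3 -1.7] w 23.7 t 9.97
tcp [624.1 133.   86. ] yaw 16.82 tool shift [ 0.2 -0.4  2. ] spin 0.02 tilt [ 0.001  0.    -1.   ] F [ 0.4 -0.3 -1.7] w 23.7 t 9.97
[624.12 133.03  86.06]
[624.1  133.02  86.06]
[624.04 133.01  86.  ]
```

View pics/c6.png

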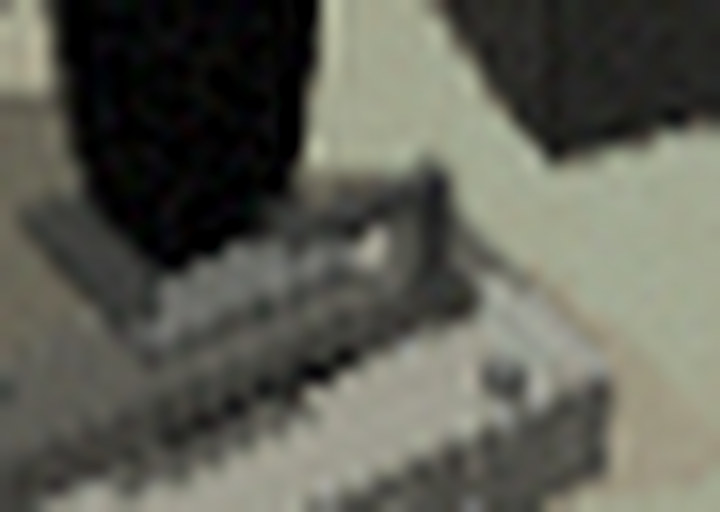

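```bash
python3 - <<'E'
from h import *
for f in ('side0','side4','side6'):
    print(f);print(cv2.imread(f'pics/{f}.png')[148:165,249:262].max(2))
b=grab('side'); s=r.get_state(); R=R_of(s['ee_rot']);u=R[:,1];v=np.array([-u[1],u[0],0]);o=s['ee_pos']-[0,0,14.6]
pts=[o+x*u+y*v+[0,0,z] for x,y,z in [(55,0,-4),(55,0,-36),(51,-4,-36),(59,-4,-36),(59,-4,-4),(51,4,-36)]]
print(proj(b,pts).round(1).tolist())
for n,m in(('top',(586.5,122)),('side',(583.1,121.9))):
  M=np.array([*m,0])+[0,0,30]; print(n,proj(b,[M+105*u+7*v,M+105*u-7*v,M+7*v,M-7*v]).round(1).tolist())
E
```

```text
side0
[[156 155 154 156 155 157 154 158 160 160 162 131  54]
 [156 154 154 157 156 157 157 156 156 157 158 161 131]
 [157 158 157 160 156 154 157 157 156 159 157 162 164]
 [157 129 150 157 157 156 157 152 156 156 159 156 156]
 [145 104 154 150 158 160 158 142 156 156 158 158 158]
 [114 111 132 147 148 156 157 145 139 154 155 155 156]
 [ 83  84 131 158 155 143 157 161 144 142 156 155 156]
 [125 121 156 158 159 146 143 160 160 144 142 157 157]
 [160 159 158 162 159 162 125 139 161 158 144 138 154]
 [161 161 158 159 132 122  97  89 137 159 158 146 139]
 [160 161 133 120  87  67  67  49  80 133 157 159 144]
 [119 119  85  66  68  60  56  38  82 135 143 158 159]
 [ 57  76  64  60  56  85  90 120 140 162 148 140 157]
 [ 55  64  58  84 126 145 142 160 162 161 153 147 142]
 [ 37  79 124 143 161 160 157 160 161 134 127 133 149]
 [124 139 161 158 156 158 158 155 159  90  97  86 157]
 [160 159 155 158 156 156 158 157 162 110  74  82 160]]
side4
[[ 83 128 141 173 144  57  40 100 168 170 174 137  52]
 [ 92 131 170 175 143  55  38  98 167 170 170 174 138]
 [ 77  89 137 175 135  52  41 120 168 168 
[... 1261 characters left out ...]
84  99  91 113 151 163]
 [ 69  83  89 100  74  50  56  56  95 141 135 118 139]
 [ 94  95  82  82  64  60  54  55  66 145 167 140 145]
 [ 74  81  66  63  61  57  53  47  83 150 155 163 159]
 [ 62  72  60  61  60  94  95 124 140 164 158 154 167]
 [ 54  60  60  87 131 142 144 160 161 158 163 159 155]
 [ 20  73 130 143 165 163 158 161 159 129 132 141 159]
 [125 139 162 159 158 156 159 158 168  91  94  89 161]
 [159 163 158 159 158 158 161 160 163 111  78  85 164]]
[[255.5, 149.4], [255.4, 157.3], [255.1, 158.5], [257.2, 157.5], [257.3, 149.7], [253.7, 157.0]]
top [[257.0, 156.0], [259.5, 158.5], [228.4, 168.7], [230.8, 171.3]]
side [[256.0, 156.2], [258.5, 158.7], [227.3, 168.9], [229.7, 171.6]]
```

The beak tip in the side view sits at columns 253.3–256, which is −0.75 px from its prediction. Correcting the slit ends by the same offset puts the mouth near (585,122), so the tip is about 95.6 mm in and 0.7 mm off the centre line. I'll shift slightly and lower gently.

Call:
step_arm --pt "0.6 -1.5 0 0" --pt "0 0 1 0" --pt "0 0 1 0" --pt "0 0 1 0" --pt "0 0 1 0" --pt "0 0 1 0" --pt "0 0 1 0" --pt "0 0 1 0" --pt "0 0 1 0" --pt "0 0 0 0"

```text
t: 11.48
ee_pos: [622.2, 133.1, 77.5]
ee_rot: [-1.872, -2.522, 0.0]
wrist_force: [0.1, -0.4, -0.6]
width: 24.2
```

Call:
step_arm --pt "0 0 0.5 0" --pt "0 0 0.5 0" --pt "0 0 0.5 0" --pt "0 0 0.5 0" --pt "0 0 0 0"

```text
t: 12.1
ee_pos: [622.2, 133.1, 75.6]
ee_rot: [-1.872, -2.523, 0.0]
wrist_force: [-0.2, 0.9, -0.8]
width: 23.8
```

```bash
python3 - <<'E'
from h import *
for i in range(4):
    s=r.get_state(); print(s['ee_pos'].round(2),s['wrist_force'].round(2),s['wrist_torque'].round(3)); b=grab('side','side7.png') if i==3 else r.grab_frame('side')
print(cv2.imread('pics/side7.png')[150:165,249:262].max(2))
E
```

```text
[622.19 133.13  75.59] [-0.21  0.9  -0.77] [-0.056 -0.074  0.035]
[622.2  133.13  75.6 ] [-1.2   0.23 -1.95] [ 0.014 -0.148  0.017]
[622.24 133.13  75.64] [-0.16  0.16 -1.41] [-0.013 -0.086  0.027]
[622.24 133.12  75.67] [ 0.23 -0.27 -0.34] [-0.049 -0.111  0.066]
[[141 140 168 177 157 171 169 167 171 169 169 169 178]
 [106  85 137 136 121 147 175 168 169 172 169 171 173]
 [113  66  91  88  89  96 142 155 173 168 167 167 167]
 [111  71  73  78  70  60  76 115 152 169 169 167 168]
 [120  78  66  61  60  51  54  91 114 153 171 167 169]
 [ 93  67  52  61  44  43  49  90  94 115 154 172 169]
 [ 47  80  76  85  47  43  51  94  93  94 116 150 159]
 [ 75  97  93 100  50  49  52  73  90  90  92 107 142]
 [ 90  94  84  83  50  53  46  58  69 104 133 132 146]
 [ 72  79  70  65  45  51  44  46  88 153 152 162 161]
 [ 59  71  64  65  49  86  84 123 151 174 161 148 160]
 [ 48  63  63  91 131 141 142 162 167 172 166 162 150]
 [ 23  74 128 142 162 164 160 159 162 140 132 139 152]
 [ 67 136 165 162 159 160 159 159 165  88  97  85 158]
 [134 160 162 158 161 158 161 161 164 110  75  88 165]]
```

Call:
step_arm --pt "0 0 1 0" --pt "0 0 1 0" --pt "0 0 1 0" --pt "0 0 1 0" --pt "0 0 1 0" --pt "0 0 1 0" --pt "0 0 0.5 0" --pt "0 0 0.5 0" --pt "0 0 0.5 0" --pt "0 0 0.5 0" --pt "0 0 0.5 0" --pt "0 0 0.5 0" --pt "0 0 0 0"

```text
t: 13.92
ee_pos: [622.2, 133.1, 66.6]
ee_rot: [-1.873, -2.522, 0.0]
wrist_force: [0.3, -0.0, -1.6]
width: 24.0
```

Call:
step_arm --pt "0 0 0.5 0" --pt "0 0 0.5 0" --pt "0 0 0.5 0" --pt "0 0 0.5 0" --pt "0 0 0.5 0" --pt "0 0 0.5 0" --pt "0 0 0.5 0" --pt "0 0 0.5 0" --pt "0 0 0 0"

```text
t: 15.05
ee_pos: [622.2, 133.1, 62.6]
ee_rot: [-1.873, -2.522, 0.0]
wrist_force: [0.3, 0.6, -1.3]
width: 23.9
```

```bash
python3 - <<'E'
from h import *
F=[]
for i in range(8): s=r.get_state(); F.append(s['wrist_force']); r.grab_frame('side')
print(s['ee_pos'].round(2),np.mean(F,0).round(2),np.std(F,0).round(2))
E
```

```text
[622.25 133.13  62.69] [ 0.    0.17 -1.41] [0.44 0.35 0.23]
```

Call:
step_arm --pt "0 -1 0 0" --pt "0 -1 0 0" --pt "0 -1 0 0" --pt "0 -1 0 0" --pt "0 -1 0 0" --pt "0 -1 0 0" --pt "0 -1 0 0" --pt "0 -1 0 0" --pt "0 -1 0 0" --pt "0 -1 0 0" --pt "0 -2 0 0" --pt "0 -2 0 0" --pt "0 -2 0 0" --pt "0 -2 0 0" --pt "0 -2 0 0"

```text
t: 17.32
ee_pos: [603.0, 127.3, 62.7]
ee_rot: [1.873, 2.522, 0.0]
wrist_force: [1.0, -0.1, -1.2]
width: 23.5
```

Call:
step_arm --pt "0 -2 0 0" --pt "0 -2 0 0" --pt "0 -2 0 0" --pt "0 -2 0 0" --pt "0 -2 0 0" --pt "0 -2 0 0" --pt "0 -2 0 0" --pt "0 -2 0 0" --pt "0 -2 0 0" --pt "0 -2 0 0" --pt "0 -2 0 0" --pt "0 -2 0 0"

```text
t: 18.82
ee_pos: [580.0, 120.4, 62.6]
ee_rot: [-1.873, -2.522, 0.0]
wrist_force: [0.3, 0.3, -1.1]
width: 23.4
```

```bash
cat > f.py <<'E'
from h import *
F=[];T=[]
for i in range(5): s=r.get_state(); F.append(s['wrist_force']);T.append(s['wrist_torque']); b=grab('side','sidef.png')
u=np.array([.957,.289,0]);v=np.array([-.289,.957,0]);m=np.mean(F,0)-[0,.1,-1.4]
e=s['ee_pos']-[585,122,0]
print('t',s['t'],s['ee_pos'].round(1),'tip x',(e@u+55).round(1),'lat',(e@v).round(1),'Fu,Fv,Fz',(m@u).round(2),(m@v).round(2),m[2].round(2),np.mean(T,0).round(3))
E
python3 f.py; python3 - <<'E'
from h import *
i=cv2.imread('pics/sidef.png')[145:205,180:275]
cv2.imwrite('pics/c8.png',cv2.resize(i,None,fx=8,fy=8,interpolation=cv2.INTER_CUBIC))
E
```

```text
t 19.025 [579.9 120.4  62.6] tip x 49.6 lat -0.1 Fu,Fv,Fz 0.3 -0.01 0.07 [ 0.022 -0.152 -0.005]
```

View pics/c8.png

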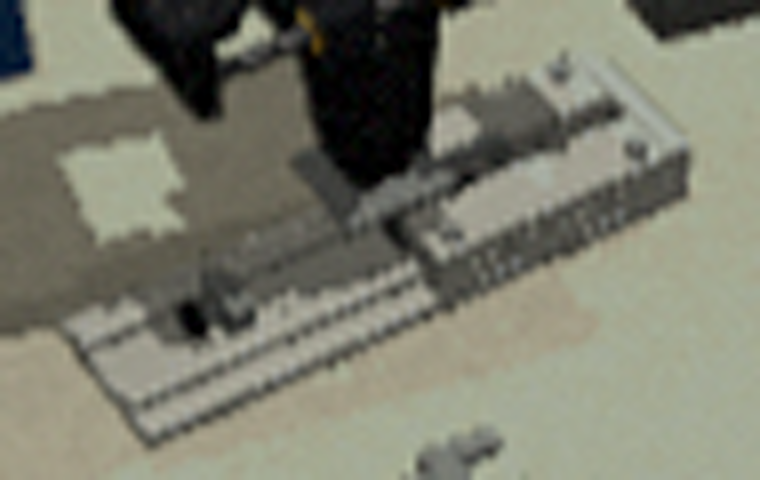

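The beak is riding in the slit and no key shows on the apron yet, as expected with the key's front end near x≈+2. The forces are quiet, so I'll carry on.

Call:
step_arm --pt "0 -2 0 0" --pt "0 -2 0 0" --pt "0 -2 0 0" --pt "0 -2 0 0" --pt "0 -2 0 0" --pt "0 -2 0 0" --pt "0 -2 0 0" --pt "0 -2 0 0" --pt "0 -2 0 0" --pt "0 -2 0 0" --pt "0 -2 0 0" --pt "0 -2 0 0" --pt "0 -2 0 0" --pt "0 -2 0 0" --pt "0 -2 0 0" --pt "0 -2 0 0"

```text
t: 21.08
ee_pos: [549.4, 111.1, 62.7]
ee_rot: [-1.873, -2.522, -0.0]
wrist_force: [0.6, -1.2, -1.3]
width: 24.1
```

```bash
python3 f.py; python3 - <<'E'
from h import *
i=cv2.imread('pics/sidef.png')[155:205,180:260]
cv2.imwrite('pics/c9.png',cv2.resize(i,None,fx=10,fy=10,interpolation=cv2.INTER_CUBIC))
E
```

```text
t 21.275 [549.4 111.1  62.7] tip x 17.8 lat -0.1 Fu,Fv,Fz 0.35 -0.29 0.24 [ 0.001 -0.132  0.011]
```

View pics/c9.png

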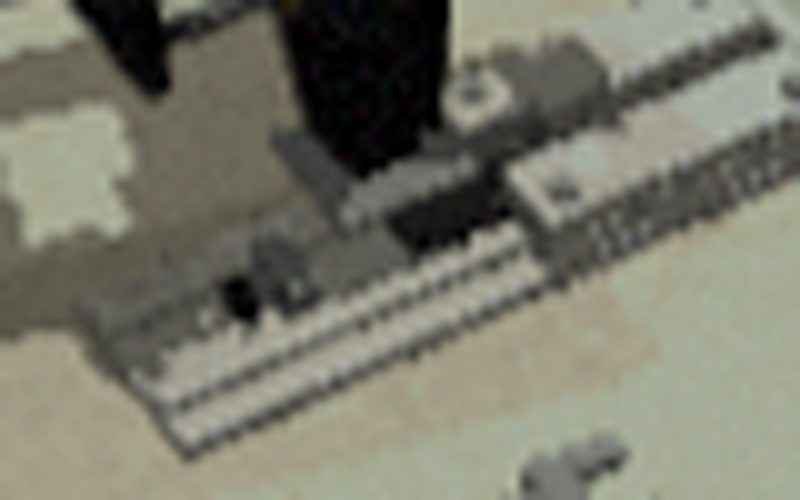

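The dark key is coming out of the mouth onto the apron at crop (400–510,190–240). I'll go on, slowing down before the stop.

Call:
step_arm --pt "0 -2 0 0" --pt "0 -2 0 0" --pt "0 -2 0 0" --pt "0 -2 0 0" --pt "0 -2 0 0" --pt "0 -2 0 0" --pt "0 -2 0 0" --pt "0 -2 0 0" --pt "0 -2 0 0" --pt "0 -2 0 0" --pt "0 -1 0 0" --pt "0 -1 0 0" --pt "0 -1 0 0" --pt "0 -1 0 0" --pt "0 0 0 0"

```text
t: 23.2
ee_pos: [526.4, 104.2, 62.6]
ee_rot: [-1.873, -2.522, 0.0]
wrist_force: [0.6, -0.4, -0.9]
width: 23.8
```

```bash
python3 f.py; python3 - <<'E'
from h import *
i=cv2.imread('pics/sidef.png')[160:200,185:245]
cv2.imwrite('pics/c10.png',cv2.resize(i,None,fx=12,fy=12,interpolation=cv2.INTER_CUBIC))
E
```

```text
t 23.4 [526.4 104.2  62.6] tip x -6.2 lat -0.1 Fu,Fv,Fz 0.32 0.07 0.34 [ 0.039 -0.207 -0.021]
```

View pics/c10.png

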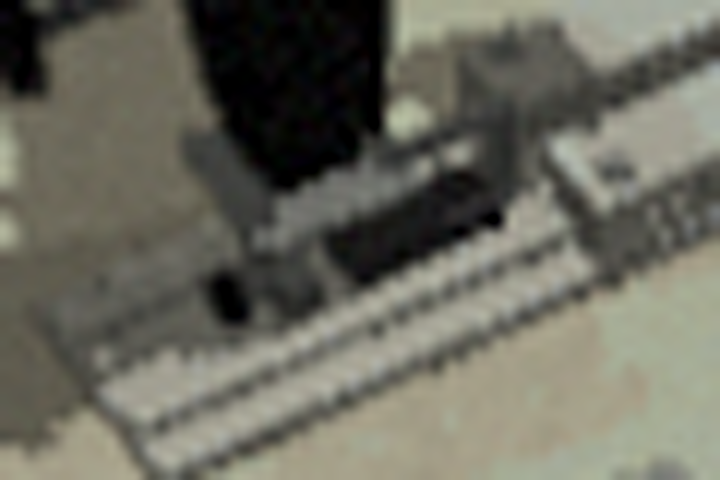

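The key is on the apron at crop (330–505,175–280), with a small gap left to the stop near (300,285). From here I'll approach by feel in fine steps.

Call:
step_arm --pt "0 -0.5 0 0" --pt "0 -0.5 0 0" --pt "0 -0.5 0 0" --pt "0 -0.5 0 0" --pt "0 -0.5 0 0" --pt "0 -0.5 0 0"

```text
t: 24.2
ee_pos: [523.6, 103.3, 62.6]
ee_rot: [-1.873, -2.522, 0.0]
wrist_force: [0.4, 0.8, -2.2]
width: 23.8
```

Call:
step_arm --pt "0 -0.4 0 0" --pt "0 -0.4 0 0" --pt "0 -0.4 0 0"

```text
t: 24.58
ee_pos: [522.5, 103.0, 62.7]
ee_rot: [-1.873, -2.522, 0.0]
wrist_force: [0.3, 1.2, -0.6]
width: 23.4
```

Call:
step_arm --pt "0 -0.4 0 0" --pt "0 -0.4 0 0"

```text
t: 24.82
ee_pos: [521.7, 102.7, 62.6]
ee_rot: [-1.873, -2.522, 0.0]
wrist_force: [-0.4, -0.1, -0.4]
width: 23.7
```

Call:
step_arm --pt "0 -0.4 0 0" --pt "0 -0.4 0 0" --pt "0 -0.4 0 0"

```text
t: 25.2
ee_pos: [520.6, 102.4, 62.7]
ee_rot: [1.873, 2.522, 0.0]
wrist_force: [0.2, -0.1, -1.4]
width: 23.9
```

Call:
step_arm --pt "0 -0.4 0 0" --pt "0 -0.4 0 0"

```text
t: 25.45
ee_pos: [519.8, 102.1, 62.7]
ee_rot: [-1.873, -2.522, 0.0]
wrist_force: [0.4, 0.4, -2.2]
width: 23.6
```

Call:
step_arm --pt "0 -0.4 0 0" --pt "0 -0.4 0 0"

```text
t: 25.7
ee_pos: [519.0, 101.9, 62.7]
ee_rot: [-1.873, -2.522, -0.0]
wrist_force: [0.6, 0.0, -1.8]
width: 23.7
```

Call:
step_arm --pt "0 -0.4 0 0" --pt "0 -0.4 0 0"

```text
t: 25.95
ee_pos: [518.2, 101.7, 62.7]
ee_rot: [-1.873, -2.522, -0.0]
wrist_force: [1.1, -0.4, -1.5]
width: 23.8
```

Call:
step_arm --pt "0 -0.4 0 0" --pt "0 -0.4 0 0"

```text
t: 26.2
ee_pos: [517.5, 101.5, 62.7]
ee_rot: [1.873, 2.522, 0.0]
wrist_force: [0.6, -0.8, -1.0]
width: 23.6
```

Call:
step_arm --pt "0 -0.4 0 0" --pt "0 -0.4 0 0"

```text
t: 26.45
ee_pos: [516.9, 101.3, 62.7]
ee_rot: [1.873, 2.522, 0.001]
wrist_force: [1.0, 0.4, -1.5]
width: 23.8
```

Call:
step_arm --pt "0 -0.4 0 0" --pt "0 -0.4 0 0"

```text
t: 26.7
ee_pos: [516.6, 101.2, 63.0]
ee_rot: [1.872, 2.522, 0.002]
wrist_force: [2.4, 0.8, -1.2]
width: 23.7
```

```bash
python3 f.py; python3 - <<'E'
from h import *
print(cv2.imread('pics/sidef.png')[172:192,198:232].max(2))
E
```

```text
t 26.9 [516.6 101.2  63. ] tip x -16.5 lat -0.2 Fu,Fv,Fz 2.41 -0.27 -0.09 [ 0.22  -0.67   0.008]
[[ 78  74  38  13  13   5   8   0   0   9   0  12  11  11  33  23 103 129
   93  92  68  53  49  81  59  49  48  74  71  75  85  89  79 143]
 [ 66  66  57  32   9   2   0   6   0  10  12   9   0   7  56  52  60  59
   56  55  83  81 134 110  72  53  50  63  83  90  90  95  69 127]
 [ 63  62  64  59  33  10   6   0   4   5   0  10   4  10  62  60  62  56
   87  78 147  92 121  81  65  50  53  73 104  96  94  93  75  67]
 [ 72  68  67  67  56  28   5  10   7   0  18  24  81  92  96  97  96  94
  110 100 123  61  25  32  51  52  56  70 107 101  91  90  85  61]
 [ 87  60  63  67  69  43  14   1  22  38  81  88 113 117 116 116 118 119
   90  77  33  25  25  25  34  49  55  70 104 100 143 140  96  64]
 [109  79  67  60  67  58  53  48  85  94 109 112 112 115 114 104  91  90
   47  39  33  26  22  24  40  48  65  83 136 147 172 169 150 119]
 [103  92  67  67  67  65  60  92 111 113 111 111 121 101  91  68  39  30
   22  22  26  38  45  39  42  34 104 134 128 164 172 173 175 171]
 [ 96  96  84  6
[... 1117 characters left out ...]
  93  92  95 100  79  74  78  91  93  82 129 140 166 172 144 124 115
   81 143 147 166 168 166 170 148 125 124  94  95 135 148 170 176]
 [ 93  91  93  93  93  94  81  91  89 133 142 167 175 136 127 111 130 147
  138 164 167 167 171 142 122 103  88 102 147 147 165 168 165 174]
 [ 92  92  89  85 111  99  80 135 142 167 172 132 124 107 132 145 163 165
  168 166 170 141 129  95  94  88 138 145 168 167 164 165 164 167]
 [ 91  89 107 136 151 143 143 170 154 126 130  99 127 144 166 168 166 167
  173 142 126  96 102  80 142 139 157 162 161 165 165 161 160 161]
 [138 138 147 165 168 169 149 127 111  93 131 147 163 166 168 169 170 139
  127  92  96 128 146 136 165 164 163 163 163 163 162 160 162 163]]
```

The stop is found at tip x ≈ −16.5, with the pull at 2.4 N. I'll raise it gradually to about 7 N.

Call:
step_arm --pt "0 -0.3 0 0" --pt "0 -0.3 0 0" --pt "0 0 0 0"

```text
t: 27.32
ee_pos: [516.4, 101.1, 63.2]
ee_rot: [1.872, 2.521, 0.003]
wrist_force: [4.3, 2.6, -1.9]
width: 24.0
```

```bash
python3 f.py
```

```text
t 27.525 [516.4 101.1  63.2] tip x -16.7 lat -0.2 Fu,Fv,Fz 5.2 0.36 0.23 [ 0.465 -1.22   0.012]
```

Call:
step_arm --pt "0 -0.25 0 0" --pt "0 -0.2 0 0" --pt "0 0 0 0" --pt "0 0 0 0"

```text
t: 28.08
ee_pos: [516.3, 101.0, 63.4]
ee_rot: [1.871, 2.521, 0.004]
wrist_force: [6.2, 2.5, -0.3]
width: 24.1
```

```bash
python3 f.py
```

```text
t 28.275 [516.3 101.   63.4] tip x -16.8 lat -0.2 Fu,Fv,Fz 6.03 0.39 0.31 [ 0.519 -1.341  0.002]
```

Call:
step_arm --pt "0 0 0 0" --pt "0 0 0 0" --pt "0 0 0 0" --pt "0 0 0 0" --pt "0 0 0 0" --pt "0 0 0 0" --pt "0 0 0 0" --pt "0 0 0 0"

```text
t: 29.32
ee_pos: [516.3, 101.0, 63.4]
ee_rot: [1.871, 2.521, 0.004]
wrist_force: [6.0, 2.7, -1.9]
width: 23.8
```

```bash
python3 f.py
```

```text
t 29.525 [516.3 101.   63.4] tip x -16.8 lat -0.2 Fu,Fv,Fz 5.62 0.37 -0.03 [ 0.528 -1.356  0.041]
```

The pull held at about 5.6–6 N for more than 1.2 s. I'll back off from the key and lift out.

Call:
step_arm --pt "0 0.5 0 0" --pt "0 0.5 0 0" --pt "0 1 0 0" --pt "0 1 0 0" --pt "0 1.5 0 0" --pt "0 1.5 0 0" --pt "0 0 -3 0" --pt "0 0 -8 0" --pt "0 0 -16 0" --pt "0 0 -20 0" --pt "0 0 -20 0" --pt "0 0 -20 0" --pt "0 0 -20 0" --pt "0 0 -10 0" --pt "0 0 -4 0" --pt "0 0 0 0"

```text
t: 31.58
ee_pos: [520.5, 102.4, 183.3]
ee_rot: [-1.872, -2.522, 0.001]
wrist_force: [0.9, 0.4, -0.9]
width: 23.8
```

```bash
python3 f.py; python3 - <<'E'
from h import *
plan((576.6,-143.6),184,-19.58)
E
```

```text
t 31.775 [520.2 102.4 182.7] tip x -12.7 lat -0.1 Fu,Fv,Fz 0.42 -0.07 0.1 [ 0.008 -0.11   0.016]
tcp [520.3 102.4 182.8] yaw 16.82 tool shift [-251.8  -17.3   -1.2] spin 36.4 tilt [-0.001 -0.    -1.   ] F [-0.3  0.9 -1.1] w 23.6 t 31.82
```

Call:
step_arm --pt "-10 -0.6 0 0" --pt "-20 -1.4 0 0" --pt "-28 -2 0 0" --pt "-28 -2 0 0" --pt "-28 -2 0 0" --pt "-28 -2 0 0" --pt "-28 -2 0 0" --pt "-28 -2 0 0" --pt "-26 -1.6 0 0" --pt "-17 -1 0 0" --pt "-8 -0.5 0 0" --pt "-2.8 -0.2 0 0" --pt "0 0 0 6" --pt "0 0 0 10" --pt "0 0 0 10" --pt "0 0 0 7.4" --pt "0 0 0 3" --pt "0 0 0 0"

```text
t: 34.08
ee_pos: [577.0, -142.9, 183.7]
ee_rot: [-2.565, -1.813, -0.0]
wrist_force: [-0.5, -0.0, -1.3]
width: 23.8
```

```bash
python3 - <<'E'
from h import *
grab('side')
plan((576.6,-143.6),74.6,-19.58)
E
```

```text
tcp [ 577.  -143.   183.7] yaw -19.47 tool shift [ -0.7  -0.2 109.1] spin 0.11 tilt [-0.  0. -1.] F [-0.4  0.3 -0.8] w 24.0 t 34.12
```

Call:
step_arm --pt "-0.6 -0.2 8 0" --pt "0 0 14 0" --pt "0 0 18 0" --pt "0 0 18 0" --pt "0 0 16 0" --pt "0 0 12 0" --pt "0 0 8 0" --pt "0 0 6 0" --pt "0 0 3 0" --pt "0 0 2 0" --pt "0 0 1 0" --pt "0 0 0 0"

```text
t: 35.62
ee_pos: [576.7, -144.1, 77.8]
ee_rot: [2.567, 1.811, 0.0]
wrist_force: [0.4, 0.6, -1.4]
width: 23.7
```

Call:
step_arm --pt "0 0 0.5 0" --pt "0 0 0.5 0" --pt "0 0 0.5 0" --pt "0 0 0.5 0" --pt "0 0 0 0"

```text
t: 36.25
ee_pos: [576.6, -144.1, 75.6]
ee_rot: [-2.567, -1.811, 0.0]
wrist_force: [0.5, -0.2, -1.0]
width: 23.9
```

```bash
python3 - <<'E'
from h import *
for i in range(4): grab('side'); print(r.get_state()['wrist_force'].round(1))
plan((576.6,-143.6),74.6,-19.58)
E
```

```text
[ 0.2  0.1 -1.9]
[ 0.1  0.4 -0.9]
[ 0.5  0.1 -1.8]
[ 0.3 -0.2 -1.8]
tcp [ 576.7 -144.1   75.7] yaw -19.58 tool shift [ 0.4 -0.2  1.1] spin 0.0 tilt [ 0.  0. -1.] F [ 0.3 -0.2 -1.8] w 23.3 t 36.45
```

Call:
step_arm --pt "0 0 0.5 0" --pt "0 0 0.5 0" --pt "0 0 0 0"

```text
t: 36.83
ee_pos: [576.7, -144.1, 74.7]
ee_rot: [2.567, 1.811, 0.0]
wrist_force: [-0.1, 0.2, -0.5]
width: 23.6
```

Call:
step_arm --pt "0 0 0.2 0" --pt "0 0 0 0"

```text
t: 37.08
ee_pos: [576.7, -144.1, 74.6]
ee_rot: [-2.567, -1.811, 0.0]
wrist_force: [-0.4, 0.7, 0.5]
width: 23.9
```

Fz rose from −1.4 to about +0.5, so the collar rests on the wall tops. Open and go up.

Call:
step_arm --pt "0 0 0 0" --pt "0 0 0 0" --pt "0 0 0 0" --pt "0 0 0 0" --pt "0 0 0 0" --pt "0 0 0 0" --pt "0 0 0 0" --pt "0 0 0 0" --pt "0 0 -5 0" --pt "0 0 -15 0" --pt "0 0 -20 0" --pt "0 0 -20 0" --pt "0 0 -20 0" --pt "0 0 -20 0" --pt "0 0 -15 0" --pt "0 0 -5 0" --pt "0 0 0 0" --grip 1

```text
t: 39.2
ee_pos: [576.6, -144.1, 194.5]
ee_rot: [-2.567, -1.811, 0.0]
wrist_force: [0.6, -0.5, 0.2]
width: 95.3
```

Call:
step_arm --pt "0 -15 0 0" --pt "0 -30 0 0" --pt "0 -40 0 0" --pt "0 -40 0 0" --pt "0 -40 0 0" --pt "0 -30 0 0" --pt "0 -15 0 0" --pt "0 0 0 0"

```text
t: 40.2
ee_pos: [377.5, -73.2, 193.5]
ee_rot: [-2.566, -1.812, 0.0]
wrist_force: [0.6, -0.3, -0.7]
width: 95.1
```

```bash
python3 - <<'E'
from h import *
a=grab('top','top9.png');b=grab('side','side9.png')
c=lambda i,x,y,w,h,s:cv2.resize(i[y:y+h,x:x+w],None,fx=s,fy=s,interpolation=cv2.INTER_CUBIC)
can=np.zeros((600,800,3),np.uint8)
def put(im,x,y): can[y:y+im.shape[0],x:x+im.shape[1]]=im
put(c(a['img'],170,175,65,120,5),0,0)
put(c(a['img'],275,185,55,65,4.6),345,0)
put(c(b['img'],183,148,90,110,5)[:,:450],345,300) if 0 else put(c(b['img'],183,148,112,75,4)[:,:450],345,300)
put(c(b['img'],225,205,70,60,3),605,0)
cv2.imwrite('pics/c11.png',can)
print(r.get_state()['ee_pos'],r.get_state()['width'])
m=(a['img'].max(2)<75).astype(np.uint8); m[:215]=0;m[265:]=0;m[:,:180]=0;m[:,225:]=0
n,l,st,ce=cv2.connectedComponentsWithStats(m)
for i in range(1,n):
    if st[i,4]>25:
        p=onz(a,ce[i],17); e=p-[586.5,122,17]; print(st[i],p,'x,y in mouth',e@[.957,.289,0],e@[-.289,.957,0])
for n,d,(x0,y0,x1,y1) in [('top',a,(285,200,325,245)),('side',b,(238,210,265,240))]:
    m=(d['img'].max(2)<45).astype(np.uint8); m[:y0]=0;m[y1:]=0;m[:,:x0]=0;m[:,x1:]=0
    n_,l,st,c=cv2.connectedComponentsWithStats(m); i=1+st[1:,4].argmax(); print(n,st[i],c[i])
E
```

```text
Traceback (most recent call last):
ValueError: could not broadcast input array from shape (180,210,3) into shape (180,195,3)
```

```bash
python3 - <<'E'
from h import *
a=grab('top','top9.png');b=grab('side','side9.png')
c=lambda i,x,y,w,h,s:cv2.resize(i[y:y+h,x:x+w],None,fx=s,fy=s,interpolation=cv2.INTER_CUBIC)
can=np.zeros((600,800,3),np.uint8)
def put(im,x,y): can[y:y+im.shape[0],x:x+im.shape[1]]=im
put(c(a['img'],170,175,65,120,5),0,0)
put(c(a['img'],275,185,55,65,4),345,0)
put(c(b['img'],183,148,112,75,4),345,300)
put(c(b['img'],225,205,70,60,3),575,0)
cv2.imwrite('pics/c11.png',can)
m=(a['img'].max(2)<75).astype(np.uint8); m[:215]=0;m[265:]=0;m[:,:180]=0;m[:,225:]=0
n,l,st,ce=cv2.connectedComponentsWithStats(m)
for i in range(1,n):
    if st[i,4]>25:
        p=onz(a,ce[i],17); e=p-[586.5,122,17]; print(st[i],p,'x,y in mouth',e@[.957,.289,0],e@[-.289,.957,0])
for n,d,(x0,y0,x1,y1) in [('top',a,(285,200,325,245)),('side',b,(238,210,265,240))]:
    m=(d['img'].max(2)<45).astype(np.uint8); m[:y0]=0;m[y1:]=0;m[:,:x0]=0;m[:,x1:]=0
    n_,l,st,c=cv2.connectedComponentsWithStats(m); i=1+st[1:,4].argmax(); print(n,st[i],c[i])
E
```

```text
[198 235  11  16 106] [545.1 111.5  17. ] x,y in mouth -42.65429999999998 1.9160999999999924
top [299 219  11  13  75] [303.58666667 225.33333333]
side [246 218  10  17 164] [250.66463415 226.20121951]
```

View pics/c11.png

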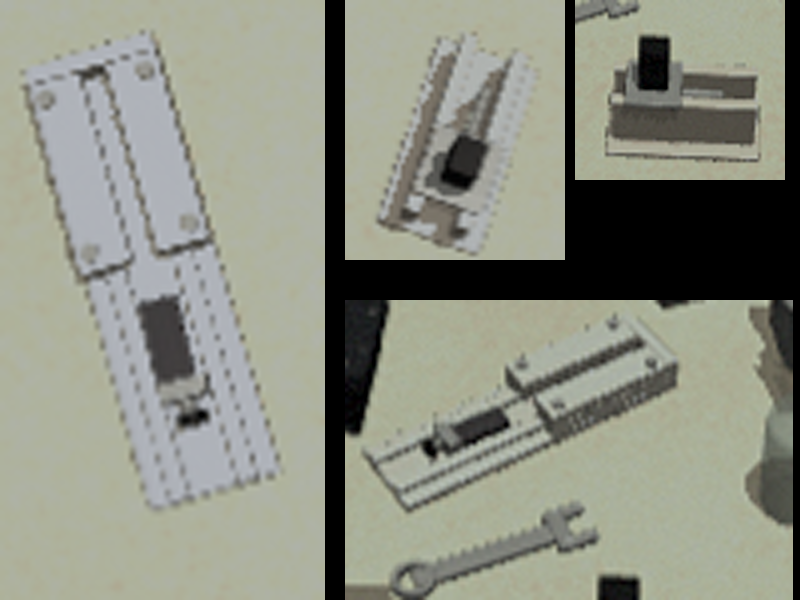

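The key lies flat against the stop on the apron at crop (140–195,297–385). The pick hangs upright in its holder, the handle is within 0.3 px of where it started, and the arm is clear. I'm handing in.

```bash
python3 -c "
from cell import r
print(r.hand_in())"
```

```text
the job is handed in; nothing more can be done
None
```

I hooked the key with the pick and dragged it out of the slot to the stop. I held it there for over a second, hung the pick back in its holder and handed the job in at about 40 s.

- **Pull at the stop:** the wrist force read about 5.6–6 N for roughly 1.4 s, with a highest averaged reading of 6.0 N (limit 14 N). I kept no force record during the moves. None of the readings at the end of each move showed a hard press on the block.
- **Key:** the last pictures show it flat between the curbs. Its centre is about 43 mm in front of the mouth and about 2 mm off the centre line (8 mm allowed).
- **Pick:** it hangs upright with the collar on the walls. The handle is within 0.3 px of where it started.
- **Gripper and other objects:** the gripper was open and well clear at the end. I moved nothing else, and the wrench looked unmoved. I did not check the bottle, jar or beaker again after the job.
- **Disagreement:** the two cameras differed by about 3.5 mm along the slot. I settled it by comparing the beak with the slit in the side view, then by touch: the stop was found about where the pictures put it.

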